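# Cap the sample canister hand-snug

## Task

Put the black cap with the finger bar onto the neck of the canister that stands in the aluminium holder, let it drop fully over the thread lugs, and screw it down clockwise until the turning torque rises to snug (about 0.4 N m), stopping there: at 0.55 N m it is overtightened and the gasket is spoilt. Do not slam or press the cap hard onto the canister, and leave the other things on the bench where they are.

Things in the scene. Friction and masses are not known exactly. Their poses are not given: they have to be found in the camera images.
- cap: Loose black cap standing upright on the bench: ribbed round skirt, 68 mm diameter, 28 mm high, open below, with an upright finger bar on its flat top; 62 mm high in all, 80 g. Origin: centre of its underside, z up. Inside are three dogs 120 degrees apart, 9 mm wide, the first at +x, reaching down to 11 mm above the underside, with 1.8 mm play round the canister's neck.
- cap_grip (a point): Grip point on the cap's axis, 50 mm above its underside, in the finger bar: 42 mm long along this point's x, 14 mm thick along y, from 28 to 62 mm above the underside; grip it from above across the 14 mm. Fingertips must stay above the skirt's flat top, 22 mm below this point. The cap may be let go and gripped again as often as needed.
- canister: White canister, 76 mm diameter, clamped in an aluminium holder (120 x 120 x 10 mm bolted plate) that cannot move; origin: centre of the holder's underside on the bench, z up. Its neck is 34 mm in diameter with a bevelled rim, 112 mm above the bench.
- neck_top (a point): Centre of the top of the canister's neck. The cap is fully down when cap_grip is 28 mm above this point. If the cap's dogs land on the lugs of the thread ring the cap stands 7 mm higher: lift it a little, turn it clockwise by about 0.5 rad and lower again; two or three such turns at most bring the dogs between the lugs, and the cap then goes down.
- ring_mid (a point): Centre of the aluminium thread ring round the neck, 12 mm below the neck's top: 53 mm diameter, three upright lugs 120 degrees apart, 9 mm wide, tops 4 mm below the neck's top. Its angle is not given. Turned clockwise from above, the cap runs free for up to 1.3 rad, then its dogs drive the ring, which turns at about 0.05 N m for a further 0.5 to 1.2 rad (unknown) until it comes home.
- gasket (a joint): How far the gasket under the thread ring is squeezed, in m; 0 until the ring has come home. From there the ring does not yield below 0.25 N m, then yields 1 rad per 1.5 N m and squeezes the gasket by 1.25 mm per rad: 0.3 N m gives 0.04 mm, 0.4 N m 0.125 mm, 0.55 N m 0.25 mm. Snug is 0.0375 to 0.25 mm; more spoils it. It stays squeezed when the cap is let go.
- spare_cap: Bystander: plain grey round cap without a bar, 64 mm wide, 24 mm high, solid; origin at the centre of its underside.
- filter_2: Bystander: white round inline filter, 48 mm wide, 46 mm high; origin at the centre of its underside.
- marker_0: Bystander: white marker pen lying down, 130 mm long, 18 mm high; origin at the centre of its underside.
- marker_1: Bystander: dark marker pen lying down, 130 mm long, 18 mm high; origin at the centre of its underside.
- torch: Bystander: black torch lying down, 112 mm long, 37 mm high; origin at the centre of its underside.
- syringe: Bystander: white syringe lying down, 165 mm long, 32 mm high; origin at the centre of its underside.
Things that resemble listed ones, but are neither listed nor needed, are in the scene too. What is shaped like the cap but pink or red is not meant.

How it is judged:
By the outcome, as a careful person would: the job done as asked, in the order asked, and still so for the second after the job is handed in, with the robot touching nothing.
It also fails if it takes over 72 s, if anything falls off the work surface, if the arm or the gripper's body presses on something with over 40 N, if the wrist force passes 120 N, or if a joint passes its speed limit or range.

## Robot

A 7-joint arm with a two-finger parallel gripper is mounted at the origin on a cart in front of the work surface, level with it; the furniture and walls round the work are solid. World frame = base frame: x ahead of the robot, y to its left, z up, the work surface at z = 0. Lengths are in m, angles in rad, forces in N, time in s.
With the tool pointing down it reaches from about 0.35 to 0.9 m from the base axis. Payload 19.9 kg.
Tool frame: the origin (TCP) lies midway between the tips of the shut fingers; the grasp point (between the pads) lies 19 mm behind it; z points along the fingers, x is the direction in which the jaws open and shut, and the axes are right-handed (so a half turn about z gives the same grasp; the last joint's range is limited). The gripper opens to 94 mm and grips with 3 to 60 N. Pads are 16 mm wide; open, the fingers measure 119 mm over their backs; the gripper's body (75 mm by 177 mm) begins 78 mm behind the grasp point.
Start: joints at [1.24, 0.417, -0.01, 1.614, 0.005, 1.111, -0.053], TCP at [0.179, -0.599, 0.205] pointing down, gripper open.
Joint ranges: [-2.81, 2.81], [-0.39, 2.02], [-1.27, 1.25], [0.06, 2.57], [-1.19, 4.33], [0.19, 2], [-2.82, 2.82]. Speed limits (rad/s): [1.89, 1.89, 2.39, 2.39, 3.01, 3.01, 3.01].

## Interface

Orientations are given as a unit quaternion [w, x, y, z].
In Python, from plant import get_obs, capture, camera_info, hand_in gives the robot as it stands. The module is installed in compiled form; this text tells all that it offers.
- The arm moves only by the tool send_rows, never from a script. Its argument "rows" is a list of rows, each a list of 7 numbers: the shift along the tool's x, y, z in mm, then the turn, a rotation vector about the tool's x, y, z in rad, then the opening, from 0 (shut) to 1 (fully open). In form: [[x, y, z, ax, ay, az, grip], ...]. A call has 1 to 10 rows; each row shifts and turns the pose as measured when the row begins, along the tool's axes as they then stand; what a row does not reach is not made up. A row lasts 1/12 s, in which the tool goes at most 41.7 mm and 7.16 degrees, less where a joint would pass 70% of its speed; a pose out of reach is approached as far as the arm can. A call with a gripper value outside its range is refused whole. The fingers move at their own pace and stop on an object; "grip_force" is the grip in N (left out, the last holds). Time passes only in rows, so rows that do not move let the fingers close. It gives the time, the measured TCP pose, the force and the opening at its end, in the units of the state.
- get_obs(): the state, without advancing time (a new reading comes with each control period).
- capture(name): name is "scene" or "top"; returns (picture, depth): 384x512x3 uint8, red, green, blue; 384x512 float32, m along the optical axis (not along the pixel's ray), 0 where there is no reading.
- camera_info(name): a dict with "fx", "fy", "cx", "cy" (pixels), "k1" (the pictures are not rectified: a ray, as slopes to the right and down, at radius r is drawn at 1 + k1 r^2 times it, then the intrinsics apply), "R" (3x3) and "t" (3): a world point X has camera coordinates R X + t. Camera axes: x right, y down, z forward; pixel columns grow to the right and rows downward; lengths in m; the calibration is good to about 2 mm. A picture is of the moment at which its call begins. camera_info takes no time and is no camera call.
- hand_in(): hands the job in, once; it reports no verdict.
The state is a dict: "t": time; "joints": joint angles; "dq": joint speeds; "joint_efforts": joint torques, N m; "tcp_pos": TCP position; "eef_rot": TCP orientation; "contact_force": force on the tool from outside, world axes, zero at the start; "moment": the same for the moment, N m; "opening": finger opening in m.
Only numpy, scipy, OpenCV 4.12 (cv2) and the standard library are available. Lean on these libraries where they do the work, as an engineer would, in place of code of your own. Each camera call takes 0.05 s, during which the arm holds its last target.

## Working session

There is one attempt and no reset: what is moved stays moved. The work goes in short steps, Python scripts to look and compute and a tool call to move; the robot and the scene stay as the last step left them, time stands still between calls to the robot, and variables do not carry over. Pictures are saved under pics/ and viewed, and the job is handed in when it is done.

Besides the shell and the picture viewer there is one more tool, called after "Emit:" as a command line: name --pt "numbers of a row" for each row, then --argument value for the rest. send_rows: Moves the arm, as the interface text tells. Its arguments: {"type":"object","properties":{"rows":{"type":"array","items":{"type":"array","items":{"type":"number"}}},"grip_force":{"type":"number"}},"required":["rows"]}

```bash
mkdir -p pics
python3 - <<'E'
from plant import *
import cv2,numpy as np
o=get_obs();print({k:np.round(v,3) for k,v in o.items()})
for n in("scene","top"):
    p,d=capture(n);cv2.imwrite(f"pics/{n}0.png",p[:,:,::-1]);np.save(f"{n}_d.npy",d);np.save(f"{n}_p.npy",p);print(n,camera_info(n))
E
```

```text
{'t': np.float64(0.0), 'joints': array([ 1.24 ,  0.418, -0.01 ,  1.614,  0.005,  1.111, -0.053]), 'dq': array([-0.001,  0.001,  0.001,  0.001, -0.001,  0.001, -0.001]), 'joint_efforts': array([ 1.0000e-03, -8.5127e+01,  6.4000e-01, -4.2601e+01, -4.9000e-02,
        1.9000e-02,  0.0000e+00]), 'tcp_pos': array([ 0.178, -0.599,  0.205]), 'eef_rot': array([-0.   ,  0.802, -0.598, -0.001]), 'contact_force': array([-0.32 , -0.49 , -0.363]), 'moment': array([-0.018, -0.018, -0.077]), 'opening': np.float64(0.094)}
scene {'fx': 409.8899365580812, 'fy': 409.8899365580812, 'cx': 253.65311874443418, 'cy': 201.91039412129763, 'k1': 0.04375071957479959, 'R': array([[-0.77209064, -0.63549178, -0.00512246],
       [-0.48865781,  0.59880951, -0.63453977],
       [ 0.40631219, -0.48741909, -0.77287324]]), 't': array([0.38028525, 0.32915084, 1.09415238])}
top {'fx': 390.9707010677703, 'fy': 390.9707010677703, 'cx': 261.67389676290423, 'cy': 189.45687745232883, 'k1': -0.031146216291410126, 'R': array([[ 0.01379295, -0.99988814, -0.00578401],
       [-0.99092744, -0.01289548, -0.13377786],
       [ 0.13368831,  0.00757673, -0.99099446]]), 't': array([-0.02377358,  0.51641006,  1.00007449])}
```

View pics/scene0.png

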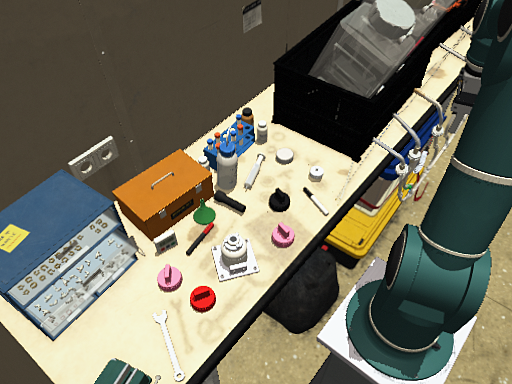

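View pics/top0.png

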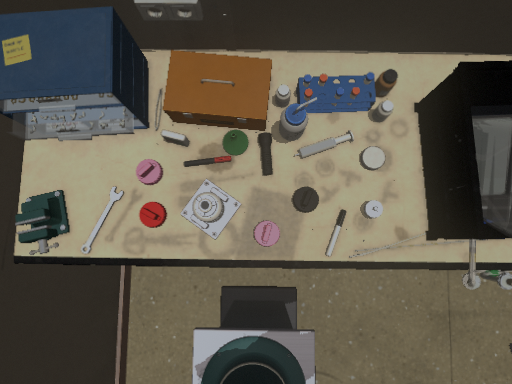

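Candidates with a cap-like shape, as seen in the top picture: black (305,199), pink (148,171) and (266,233), red (152,214), green (235,143). Only (305,199) is black with a bar. The canister is at (206,207). I'll confirm both in enlarged crops.

```bash
cat > h.py <<'E'
import numpy as np,cv2
from plant import *
def pix2w(n,u,v,z=None,d=None):
    c=camera_info(n);K=np.array([[c['fx'],0,c['cx']],[0,c['fy'],c['cy']],[0,0,1]])
    q=cv2.undistortPoints(np.array([[[u,v]]],float).reshape(-1,1,2),K,np.array([c['k1'],0,0,0.]))[:,0][0]
    r=np.array([q[0],q[1],1.]);R=c['R'];o=-R.T@c['t'];w=R.T@r
    s=d if d is not None else (z-o[2])/w[2]
    return o+s*w
def cloud(n,d):
    c=camera_info(n);K=np.array([[c['fx'],0,c['cx']],[0,c['fy'],c['cy']],[0,0,1]])
    v,u=np.mgrid[:384,:512]
    q=cv2.undistortPoints(np.stack([u,v],-1).reshape(-1,1,2).astype(float),K,np.array([c['k1'],0,0,0.])).reshape(384,512,2)
    P=np.dstack([q,np.ones((384,512))])*d[...,None]
    return (P-c['t'])@c['R']
def yaw(): # tool x direction in world
    from scipy.spatial.transform import Rotation as Ro
    q=get_obs()['eef_rot'];return Ro.from_quat(q[[1,2,3,0]]).as_matrix()
E
python3 - <<'E'
from h import *
t=np.load('top_p.npy');s=np.load('scene_p.npy')
f=lambda p,u,v:cv2.resize(p[v-30:v+30,u-30:u+30,::-1],(390,390),interpolation=cv2.INTER_CUBIC)
cv2.imwrite('pics/c0.png',np.hstack([f(t,305,199),f(s,279,200)]))
cv2.imwrite('pics/c1.png',np.hstack([f(t,208,207),f(s,236,250)]))
for n,(u,v),(u2,v2) in(("top",(305,199),(206,207)),("scene",(279,200),(235,245))):
    C=cloud(n,np.load(n+'_d.npy'))
    for a,b in((u,v),(u2,v2)):
        W=C[b-25:b+25,a-25:a+25].reshape(-1,3)
        W=W[np.isfinite(W).all(1)]
        for lo,hi in((-.01,.008),(.02,.035),(.04,.07),(.085,.105),(.106,.12)):
            m=(W[:,2]>lo)&(W[:,2]<hi)
            if m.sum()>8:
                X=W[m];print(n,a,b,lo,m.sum(),X.mean(0).round(4),X.min(0).round(4),X.max(0).round(4))
E
```

```text
top 305 199 -0.01 1960 [ 0.4985 -0.1331  0.0009] [ 0.4304 -0.2015 -0.0061] [ 0.5671 -0.0663  0.0076]
top 305 199 0.02 410 [ 0.4929 -0.1324  0.0286] [ 0.4595 -0.1673  0.02  ] [ 0.529  -0.1005  0.0343]
top 305 199 0.04 98 [ 0.4936 -0.1331  0.0615] [ 0.4736 -0.1468  0.042 ] [ 0.5134 -0.1212  0.0664]
top 206 207 -0.01 811 [0.4804 0.1526 0.0012] [ 0.4051  0.0674 -0.0052] [0.5412 0.2057 0.008 ]
top 206 207 0.02 45 [0.454  0.1074 0.0296] [0.4131 0.0749 0.0206] [0.5216 0.1706 0.0349]
top 206 207 0.04 138 [0.4629 0.113  0.046 ] [0.4127 0.0738 0.04  ] [0.5179 0.1667 0.0696]
top 206 207 0.085 299 [0.464  0.1175 0.0947] [0.4335 0.0911 0.085 ] [0.4966 0.152  0.1049]
top 206 207 0.106 189 [0.4663 0.1211 0.1116] [0.4416 0.0959 0.1063] [0.4859 0.1411 0.1172]
scene 279 200 -0.01 2108 [ 0.5086 -0.1506  0.0006] [ 0.385  -0.2903 -0.0076] [ 0.634  -0.0187  0.0076]
scene 279 200 0.02 215 [ 0.4945 -0.1287  0.0277] [ 0.4601 -0.1687  0.0202] [ 0.629  -0.1004  0.0348]
scene 279 200 0.04 99 [ 0.483  -0.1185  0.0571] [ 0.4098 -0.1471  0.04  ] [ 0.5164 -0.0297  0.067 ]
scene 235 245 -0.01 1270 [0.5223 0.055  0.0007] [ 0.3908 -0.0406 -0.0067] [0.6221 0.1896 0.008 ]
scene 235 245 0.02 57 [0.4394 0.1423 0.0291] [0.4143 0.1078 0.0206] [0.486  0.1634 0.0346]
scene 235 245 0.04 171 [0.4449 0.1421 0.0531] [0.4153 0.1053 0.04  ] [0.4931 0.164  0.07  ]
scene 235 245 0.085 216 [0.4598 0.1282 0.0948] [0.4353 0.0931 0.0852] [0.4986 0.153  0.1048]
scene 235 245 0.106 125 [0.4669 0.1213 0.1109] [0.441  0.0951 0.106 ] [0.4872 0.1412 0.1159]
```

View pics/c0.png

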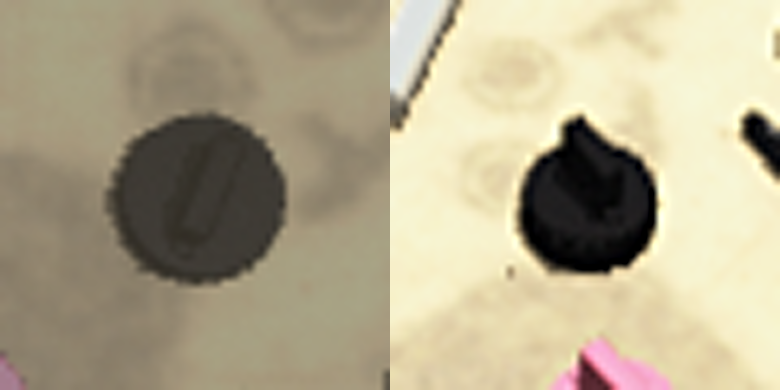

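View pics/c1.png

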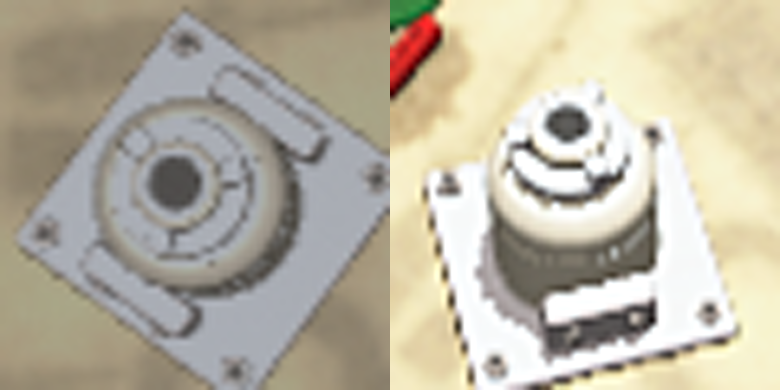

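The top crop confirms the black cap: dark disc with an upright bar. The canister crop shows the neck hole at top ≈(205,205) and scene ≈(233,239), and three lugs in the ring round it. I'll refine the centres, bar angle and lug angle.

```bash
cat > m.py <<'E'
from h import *
for n,a,b in(("top",206,206),("scene",234,239)):
    p=np.load(n+'_p.npy').astype(float);g=p.mean(2)
    m=np.zeros(g.shape,np.uint8);m[b-8:b+9,a-8:a+9]=(g[b-8:b+9,a-8:a+9]<130)
    k,l,s,c=cv2.connectedComponentsWithStats(m);i=1+s[1:,4].argmax()
    w=np.where(l==i,255-g,0);v,u=np.mgrid[:384,:512]
    uu,vv=(u*w).sum()/w.sum(),(v*w).sum()/w.sum()
    print(n,'hole',uu,vv,s[i],pix2w(n,uu,vv,.112).round(4),pix2w(n,uu,vv,.100).round(4))
# cap in both: dark
for n,a,b in(("top",305,199),("scene",279,200)):
    p=np.load(n+'_p.npy');g=p.mean(2);m=np.zeros(g.shape,np.uint8)
    m[b-18:b+18,a-16:a+17]=g[b-18:b+18,a-16:a+17]<85
    k,l,s,c=cv2.connectedComponentsWithStats(m);i=1+s[1:,4].argmax()
    print(n,'cap',s[i],c[i],pix2w(n,*c[i],.02).round(4))
    C=cloud(n,np.load(n+'_d.npy'));W=C[l==i]
    B=W[(W[:,2]>.052)&(W[:,2]<.075)][:,:2]
    r=cv2.minAreaRect(B.astype(np.float32)*1000);print('bar',len(B),r,B.mean(0).round(4))
    e=np.linalg.eigh(np.cov(B.T))[1][:,1];print('pca deg',np.degrees(np.arctan2(e[1],e[0])))
    T=W[(W[:,2]>.022)&(W[:,2]<.034)];cc,rr=cv2.minEnclosingCircle(T[:,:2].astype(np.float32)*1000);print('skirt',cc,rr)
# rectified top-down canister crop at z=.108
out=[]
for n in("top","scene"):
    c=camera_info(n);K=np.array([[c['fx'],0,c['cx']],[0,c['fy'],c['cy']],[0,0,1]])
    N=380;yy,xx=np.mgrid[:N,:N];X=np.dstack([.466+(190-yy)*.0002,.121+(190-xx)*.0002,np.full((N,N),.108)]).reshape(-1,3)
    P=cv2.projectPoints(X,cv2.Rodrigues(c['R'])[0],c['t'],K,np.array([c['k1'],0,0,0.]))[0].reshape(N,N,2).astype(np.float32)
    out.append(cv2.remap(np.load(n+'_p.npy'),P[...,0],P[...,1],cv2.INTER_CUBIC)[:,:,::-1])
cv2.imwrite('pics/rect.png',np.hstack(out))
E
python3 m.py
```

```text
top hole 204.47163370169636 204.7177095797846 [201 201   8   9  56] [0.4669 0.1215 0.112 ] [0.468  0.1233 0.1   ]
scene hole 232.84854690084273 238.70473340159094 [230 237   7   5  25] [0.4672 0.1208 0.112 ] [0.473 0.115 0.1  ]
top cap [292 187  27  26 538] [305.02788104 199.24535316] [ 0.4937 -0.133   0.02  ]
bar 94 ((494.236083984375, -133.63482666015625), (14.019240379333496, 40.65130615234375), 67.6785888671875) [ 0.4939 -0.1333]
pca deg 157.4723006781131
skirt (493.8420104980469, -133.38600158691406) 34.42788314819336
scene cap [269 188  21  24 366] [278.96174863 201.01912568] [ 0.4929 -0.1311  0.02  ]
bar 52 ((493.8383483886719, -133.53176879882812), (14.033315658569336, 37.613494873046875), 70.57209014892578) [ 0.4921 -0.1322]
pca deg 159.07218049438052
skirt (493.77044677734375, -132.84381103515625) 33.798404693603516
```

View pics/rect.png

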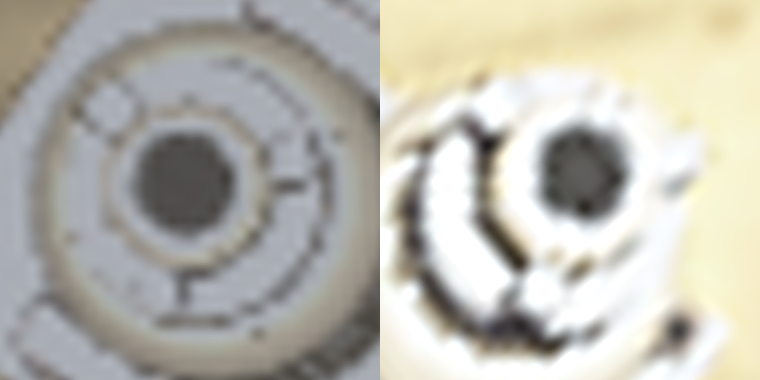

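Run:
```python
from h import *
P=[]
for n in("top","scene"):
    d=np.load(n+'_d.npy');C=cloud(n,d);P.append(C[d>0])
P=np.vstack(P)
m=(P[:,0]>0.1)&(P[:,0]<.6)&(P[:,1]>-.75)&(P[:,1]<-.1)&(P[:,2]>.03)
for x in np.arange(.1,.6,.05):
    print(round(x,2),[ (round(P[k,2].max(),2) if (k:=m&(P[:,0]>=x)&(P[:,0]<x+.05)&(P[:,1]>=y)&(P[:,1]<y+.05)).any() else 0) for y in np.arange(-.75,-.1,.05)])
```

```text
0.1 [0, 0, 0, np.float64(0.37), np.float64(0.35), 0, 0, 0, 0, 0, np.float64(0.69), np.float64(0.76), np.float64(0.76)]
0.15 [0, 0, np.float64(0.22), np.float64(0.5), np.float64(0.61), np.float64(0.63), np.float64(0.64), np.float64(0.63), 0, 0, 0, 0, 0]
0.2 [0, np.float64(0.35), np.float64(0.47), np.float64(0.58), np.float64(0.61), 0, 0, 0, 0, 0, 0, 0, 0]
0.25 [0, 0, 0, 0, 0, 0, 0, 0, 0, 0, 0, 0, 0]
0.3 [np.float64(0.03), 0, 0, np.float64(0.04), 0, 0, 0, 0, 0, 0, 0, 0, 0]
0.35 [np.float64(0.41), np.float64(0.41), np.float64(0.48), np.float64(0.48), np.float64(0.48), np.float64(0.41), 0, 0, 0, 0, 0, 0, 0]
0.4 [np.float64(0.48), np.float64(0.48), np.float64(0.5), np.float64(0.5), np.float64(0.51), np.float64(0.5), 0, 0, np.float64(0.04), 0, 0, 0, 0]
0.45 [np.float64(0.13), np.float64(0.48), np.float64(0.5), np.float64(0.52), np.float64(0.52), np.float64(0.5), np.float64(0.27), 0, np.float64(0.05), np.float64(0.04), 0, np.float64(0.03), np.float64(0.07)]
0.5 [0, np.float64(0.46), np.float64(0.47), np.float64(0.5), np.float64(0.5), np.float64(0.47), np.float64(0.26), 0, 0, 0, 0, np.float64(0.03), np.float64(0.07)]
0.55 [0, np.float64(0.46), np.float64(0.47), np.float64(0.47), np.float64(0.47), np.float64(0.46), np.float64(0.27), 0, 0, 0, 0, 0, 0]
```

Emit:
send_rows --pt "-34 -14 0 0 0 0 1" --pt "-34 -14 0 0 0 0 1" --pt "-34 -14 0 0 0 0 1" --pt "-34 -14 0 0 0 0 1" --pt "-34 -14 0 0 0 0 1" --pt "-34 -14 0 0 0 0 1" --grip_force 60

```text
t: 0.6
tcp_pos: [0.1985, -0.3743, 0.2007]
eef_rot: [-0.001, 0.8, -0.6, -0.003]
contact_force: [1.7, -1.5, -0.1]
opening: 0.094
```

```bash
cat > plan.py <<'E'
from h import *
import sys
from scipy.spatial.transform import Rotation as Ro
# plan.py x y z yawdeg [nrows]: rows in tool axes
o=get_obs();R=yaw();p=o['tcp_pos'];x,y,z,a=map(float,sys.argv[1:5])
y0=np.degrees(np.arctan2(R[1,0],R[0,0]));print('t',round(o['t'],2),'p',p.round(4),'yaw',y0.round(2),'tilt',R[:,2].round(4),'q',o['joints'].round(2))
c,s=np.cos(np.radians(a)),np.sin(np.radians(a))
T=np.array([[c,s,0],[s,-c,0],[0,0,-1.]])
rv=Ro.from_matrix(R.T@T).as_rotvec();d=np.array([x,y,z])-p
n=int(sys.argv[5]) if len(sys.argv)>5 else int(max(np.ceil(np.linalg.norm(d)/.035),np.ceil(np.linalg.norm(rv)/.12)))
print('n',n,'total rv',rv.round(3),'d',d.round(4))
Rc=R.copy();st=Ro.from_rotvec(rv/max(n,1)).as_matrix()
for i in range(n):
    print(np.r_[np.round(Rc.T@d/n*1000,1),np.round(rv/n,3)].tolist());Rc=Rc@st
E
python3 plan.py .494 -.1333 .15 68
```

```text
t 0.6 p [ 0.1985 -0.3743  0.2007] yaw -73.73 tilt [-0.0039  0.0045 -1.    ] q [ 1.1   0.06 -0.09  2.08  0.01  1.   -0.28]
n 21 total rv [-0.006  0.005 -2.474] d [ 0.2955  0.241  -0.0507]
[-7.1, -16.7, 2.4, -0.0, 0.0, -0.118]
[-5.0, -17.4, 2.4, -0.0, 0.0, -0.118]
[-3.0, -17.9, 2.4, -0.0, 0.0, -0.118]
[-0.8, -18.1, 2.4, -0.0, 0.0, -0.118]
[1.3, -18.1, 2.4, -0.0, 0.0, -0.118]
[3.4, -17.8, 2.4, -0.0, 0.0, -0.118]
[5.5, -17.3, 2.4, -0.0, 0.0, -0.118]
[7.5, -16.5, 2.4, -0.0, 0.0, -0.118]
[9.4, -15.6, 2.4, -0.0, 0.0, -0.118]
[11.1, -14.3, 2.4, -0.0, 0.0, -0.118]
[12.8, -12.9, 2.4, -0.0, 0.0, -0.118]
[14.2, -11.3, 2.4, -0.0, 0.0, -0.118]
[15.4, -9.6, 2.4, -0.0, 0.0, -0.118]
[16.4, -7.7, 2.4, -0.0, 0.0, -0.118]
[17.2, -5.7, 2.4, -0.0, 0.0, -0.118]
[17.8, -3.7, 2.4, -0.0, 0.0, -0.118]
[18.1, -1.6, 2.4, -0.0, 0.0, -0.118]
[18.2, 0.6, 2.4, -0.0, 0.0, -0.118]
[18.0, 2.7, 2.4, -0.0, 0.0, -0.118]
[17.5, 4.8, 2.4, -0.0, 0.0, -0.118]
[16.8, 6.8, 2.4, -0.0, 0.0, -0.118]
```

Emit:
send_rows --pt "-7 -17 2.4 0 0 -0.12 1" --pt "-5 -17.5 2.4 0 0 -0.12 1" --pt "-3 -18 2.4 0 0 -0.12 1" --pt "-1 -18 2.4 0 0 -0.12 1" --pt "1 -18 2.4 0 0 -0.12 1" --pt "3 -18 2.4 0 0 -0.12 1" --pt "5 -17.5 2.4 0 0 -0.12 1" --pt "7.5 -16.5 2.4 0 0 -0.12 1" --pt "9 -15.5 2.4 0 0 -0.12 1" --pt "11 -14 2.4 0 0 -0.12 1"

```text
t: 1.43
tcp_pos: [0.3372, -0.2427, 0.1757]
eef_rot: [-0.002, 1.0, -0.022, -0.003]
contact_force: [0.7, 0.0, -0.5]
opening: 0.0941
```

```bash
python3 plan.py .494 -.1333 .12 68
```

```text
t 1.43 p [ 0.3372 -0.2427  0.1757] yaw -2.48 tilt [-0.0056  0.0039 -1.    ] q [ 0.89  0.09 -0.35  2.12  0.04  0.94  0.47]
n 11 total rv [-0.007  0.003 -1.23 ] d [ 0.1568  0.1094 -0.0557]
[13.8, -10.5, 5.0, -0.001, 0.0, -0.112]
[14.9, -8.9, 5.0, -0.001, 0.0, -0.112]
[15.8, -7.2, 5.0, -0.001, 0.0, -0.112]
[16.5, -5.4, 5.0, -0.001, 0.0, -0.112]
[17.0, -3.5, 5.0, -0.001, 0.0, -0.112]
[17.3, -1.6, 5.0, -0.001, 0.0, -0.112]
[17.4, 0.3, 5.0, -0.001, 0.0, -0.112]
[17.2, 2.3, 5.0, -0.001, 0.0, -0.112]
[16.9, 4.2, 5.0, -0.001, 0.0, -0.112]
[16.3, 6.0, 5.0, -0.001, 0.0, -0.112]
[15.5, 7.8, 5.1, -0.001, 0.0, -0.112]
```

Emit:
send_rows --pt "14 -10.5 5 0 0 -0.12 1" --pt "15 -9 5 0 0 -0.12 1" --pt "16 -7 5 0 0 -0.12 1" --pt "16.5 -5 5 0 0 -0.12 1" --pt "17 -3 5 0 0 -0.12 1" --pt "17.5 -1 5 0 0 -0.12 1" --pt "17.5 1 5 0 0 -0.12 1" --pt "17 3 5 0 0 -0.12 1" --pt "17 4.5 5 0 0 -0.12 1" --pt "16 6.5 5 0 0 -0.12 1"

```text
t: 2.27
tcp_pos: [0.4815, -0.1312, 0.1223]
eef_rot: [-0.004, 0.823, 0.567, -0.001]
contact_force: [0.4, 0.5, 0.5]
opening: 0.0939
```

```bash
python3 plan.py .494 -.1333 .09 68
```

```text
t 2.27 p [ 0.4815 -0.1312  0.1223] yaw 69.13 tilt [-0.0065  0.0047 -1.    ] q [ 0.71  0.36 -0.6   1.98  0.25  0.89  1.19]
n 1 total rv [-0.008 -0.002  0.02 ] d [ 0.0125 -0.0021 -0.0323]
[2.4, 12.6, 32.2, -0.008, -0.002, 0.02]
```

Emit:
send_rows --pt "2.4 12.6 20 -0.008 -0.002 0.02 1" --pt "0 0 0 0 0 0 1"

```text
t: 2.43
tcp_pos: [0.4962, -0.1306, 0.1008]
eef_rot: [-0.0, 0.826, 0.564, 0.001]
contact_force: [-1.2, -0.9, -1.7]
opening: 0.0943
```

```bash
python3 plan.py .494 -.1333 .034 68 3
python3 - <<'E'
from h import *
p,d=capture("top");cv2.imwrite("pics/t1.png",cv2.resize(p[150:250,255:355,::-1],(500,500)))
p,d=capture("scene");cv2.imwrite("pics/s1.png",cv2.resize(p[100:260,200:360,::-1],(600,600)))
E
```

```text
t 2.43 p [ 0.4962 -0.1306  0.1008] yaw 68.67 tilt [ 8.0e-04  1.6e-03 -1.0e+00] q [ 0.68  0.41 -0.58  1.97  0.29  0.85  1.14]
n 3 total rv [ 0.    -0.002  0.012] d [-0.0022 -0.0027 -0.0668]
[-1.1, -0.4, 22.3, 0.0, -0.001, 0.004]
[-1.1, -0.4, 22.3, 0.0, -0.001, 0.004]
[-1.1, -0.4, 22.3, 0.0, -0.001, 0.004]
```

View pics/s1.png

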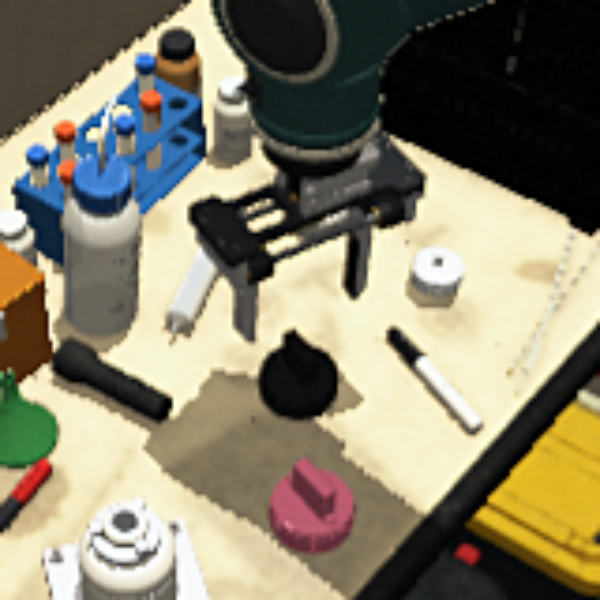

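The scene view shows the open jaws straddling the cap, across the bar, clear of everything else. Descending.

Emit:
send_rows --pt "-1.1 -0.4 22 0 0 0.004 1" --pt "-1.1 -0.4 22 0 0 0.004 1" --pt "-0.5 -0.4 18 0 0 0.004 1" --pt "0 0 0 0 0 0 1"

```text
t: 2.87
tcp_pos: [0.4935, -0.135, 0.0438]
eef_rot: [0.002, 0.83, 0.557, 0.002]
contact_force: [-1.0, 0.3, -0.6]
opening: 0.0937
```

```bash
python3 plan.py .494 -.1333 .034 68 1
```

```text
t 2.87 p [ 0.4935 -0.135   0.0438] yaw 67.76 tilt [ 0.0055 -0.0021 -1.    ] q [ 0.64  0.49 -0.53  2.01  0.37  0.73  1.07]
n 1 total rv [ 0.006 -0.    -0.004] d [ 0.0005  0.0017 -0.0098]
[1.8, -0.2, 9.8, 0.006, -0.0, -0.004]
```

Emit:
send_rows --pt "1.8 -0.2 9.8 0.006 0 -0.004 1" --pt "0 0 0 0 0 0 1"

```text
t: 3.03
tcp_pos: [0.4938, -0.1341, 0.0354]
eef_rot: [0.0, 0.829, 0.559, -0.0]
contact_force: [-1.2, 0.5, -0.3]
opening: 0.094
```

```bash
python3 plan.py .494 -.1333 .034 68 1
```

```text
t 3.03 p [ 0.4938 -0.1341  0.0354] yaw 67.93 tilt [-0.e+00 -6.e-04 -1.e+00] q [ 0.63  0.51 -0.52  2.01  0.38  0.72  1.06]
n 1 total rv [ 0.     0.001 -0.001] d [ 0.0002  0.0008 -0.0014]
[0.8, -0.1, 1.4, 0.0, 0.001, -0.001]
```

Good. Closing.

Emit:
send_rows --pt "0.7 0 1 0 0 0 0" --pt "0 0 0 0 0 0 0" --pt "0 0 0 0 0 0 0" --pt "0 0 0 0 0 0 0" --pt "0 0 0 0 0 0 0" --pt "0 0 0 0 0 0 0" --pt "0 0 0 0 0 0 0" --pt "0 0 0 0 0 0 0" --grip_force 40

```text
t: 3.7
tcp_pos: [0.496, -0.1341, 0.0385]
eef_rot: [0.002, 0.829, 0.559, 0.001]
contact_force: [0.2, -0.2, 0.6]
opening: 0.044
```

```bash
python3 plan.py .494 -.1333 .10 68 2; python3 -c "
from h import *
o=get_obs();print(o['contact_force'],o['moment'],o['opening'])"
```

```text
t 3.7 p [ 0.496  -0.1341  0.0385] yaw 67.91 tilt [ 0.0046 -0.0027 -1.    ] q [ 0.63  0.51 -0.52  2.    0.38  0.72  1.06]
n 2 total rv [ 0.005  0.001 -0.002] d [-0.002   0.0008  0.0615]
[-0.0, -0.9, -30.8, 0.003, 0.0, -0.001]
[0.0, -1.0, -30.8, 0.003, 0.0, -0.001]
[ 0.20536074 -0.20951656  0.61835991] [ 0.04516011 -0.15131985  0.00767533] 0.04400622351185821
```

Emit:
send_rows --pt "0 1.5 2 0.004 0 0 0" --pt "0 1 1.5 0 0 0 0" --pt "0 0 0.4 0 0 0 0" --pt "0 0 0.4 0 0 0 0" --pt "0 0 0.4 0 0 0 0" --pt "0 0 0.4 0 0 0 0" --pt "0 0 0.3 0 0 0 0"

```text
t: 4.28
tcp_pos: [0.4987, -0.1352, 0.0334]
eef_rot: [0.001, 0.829, 0.559, -0.0]
contact_force: [-2.3, 0.6, 9.3]
opening: 0.0135
```

```bash
python3 plan.py .494 -.1333 .10 68 2; python3 -c "
from h import *
o=get_obs();print(o['contact_force'],o['moment'],o['opening'])"
```

```text
t 4.28 p [ 0.4987 -0.1352  0.0334] yaw 67.92 tilt [ 0.     -0.0017 -1.    ] q [ 0.62  0.52 -0.51  2.    0.38  0.72  1.06]
n 2 total rv [ 0.001  0.002 -0.001] d [-0.0047  0.0019  0.0666]
[-0.1, -2.5, -33.3, 0.0, 0.001, -0.001]
[-0.0, -2.5, -33.3, 0.0, 0.001, -0.001]
[-2.29185463  0.57823625  9.26755877] [0.28866449 0.63508732 0.07488148] 0.013503738540412036
```

The grip holds, but it's about 5 mm off-centre along the bar because I had the tool-y sign wrong. I'll open slightly, recentre and grip again.

Emit:
send_rows --pt "0 0 -1 0 0 0 0.25" --pt "0 0 0 0 0 0 0.25" --pt "0 -3 0 0 0 0 0.25" --pt "0 -2 0 0 0 0 0.25"

```text
t: 4.62
tcp_pos: [0.494, -0.1332, 0.0345]
eef_rot: [0.001, 0.829, 0.559, -0.0]
contact_force: [-0.3, 0.1, -1.1]
opening: 0.0237
```

```bash
python3 plan.py .494 -.1333 .035 68 1; python3 -c "
from h import *
o=get_obs();print(o['contact_force'],o['moment'],o['opening'])"
```

```text
t 4.62 p [ 0.494  -0.1332  0.0345] yaw 67.92 tilt [ 2.0e-04 -1.7e-03 -1.0e+00] q [ 0.63  0.51 -0.52  2.01  0.38  0.72  1.06]
n 1 total rv [ 0.001  0.001 -0.001] d [ 0.     -0.0001  0.0005]
[-0.1, 0.1, -0.5, 0.001, 0.001, -0.001]
[-0.30720702  0.11749425 -1.07039127] [ 0.01941123 -0.1775007  -0.02962234] 0.023665229751486643
```

Emit:
send_rows --pt "0 -0.3 0 0 0 0 0" --pt "0 -0.3 0.2 0 0 0 0" --pt "0 -0.2 0.2 0 0 0 0" --pt "0 -0.2 0.2 0 0 0 0" --grip_force 60

```text
t: 4.95
tcp_pos: [0.4928, -0.1328, 0.0341]
eef_rot: [0.001, 0.829, 0.559, -0.0]
contact_force: [-1.5, -0.5, 6.3]
opening: 0.0137
```

```bash
python3 plan.py .494 -.1333 .16 68; python3 -c "
from h import *
o=get_obs();print(o['contact_force'],o['moment'],o['opening'])"
```

```text
t 4.95 p [ 0.4928 -0.1328  0.0341] yaw 67.92 tilt [ 8.e-04 -2.e-03 -1.e+00] q [ 0.63  0.51 -0.52  2.01  0.38  0.71  1.06]
n 4 total rv [ 0.002  0.002 -0.001] d [ 0.0012 -0.0005  0.1259]
[-0.1, 0.4, -31.5, 0.0, 0.0, -0.0]
[-0.0, 0.4, -31.5, 0.0, 0.0, -0.0]
[-0.0, 0.3, -31.5, 0.0, 0.0, -0.0]
[-0.0, 0.3, -31.5, 0.0, 0.0, -0.0]
[-1.4614769  -0.46118285  6.32318927] [0.11633853 0.17817512 0.01906693] 0.013706623424837772
```

Emit:
send_rows --pt "0 0 -15 0 0 0 0" --pt "0 0 -30 0 0 0 0" --pt "0 0 -38 0 0 0 0" --pt "0 0 -38 0 0 0 0" --pt "0 0 -30 0 0 0 0"

```text
t: 5.37
tcp_pos: [0.4886, -0.1308, 0.1841]
eef_rot: [-0.005, 0.829, 0.559, -0.004]
contact_force: [0.4, -1.0, -0.6]
opening: 0.0134
```

```bash
python3 plan.py .467 .121 .19 45
python3 - <<'E'
from h import *
o=get_obs();print(o['contact_force'],o['moment'],o['opening'])
p,d=capture("scene");np.save('s2p.npy',p);np.save('s2d.npy',d);cv2.imwrite("pics/s2.png",cv2.resize(p[100:260,200:360,::-1],(600,600)))
E
```

```text
t 5.37 p [ 0.4886 -0.1308  0.1841] yaw 68.01 tilt [-0.0115  0.0042 -0.9999] q [ 0.73  0.29 -0.62  1.9   0.19  1.02  1.21]
n 8 total rv [-0.012  0.003  0.402] d [-0.0216  0.2518  0.0059]
[28.2, -14.3, -0.6, -0.001, 0.0, 0.05]
[27.4, -15.7, -0.6, -0.001, 0.0, 0.05]
[26.6, -17.0, -0.6, -0.001, 0.0, 0.05]
[25.7, -18.4, -0.6, -0.001, 0.0, 0.05]
[24.8, -19.6, -0.6, -0.001, 0.0, 0.05]
[23.7, -20.8, -0.7, -0.001, 0.0, 0.05]
[22.7, -22.0, -0.7, -0.001, 0.0, 0.05]
[21.5, -23.1, -0.7, -0.001, 0.0, 0.05]
[ 0.36031684 -0.96757437 -0.56032803] [-0.05651523 -0.16165344  0.04560895] 0.013439971947505383
```

View pics/s2.png

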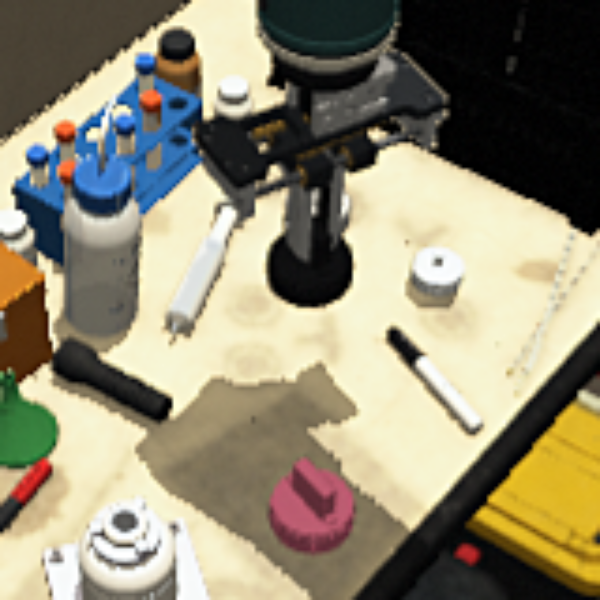

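The cap is lifted and upright in the jaws (crop ≈(310,270)), everything else unmoved. Moving to above the canister.

Emit:
send_rows --pt "28 -14 -1.5 0 0 0.05 0" --pt "27.5 -15.5 -1 0 0 0.05 0" --pt "26.5 -17 -0.6 0 0 0.05 0" --pt "25.5 -18.5 -0.6 0 0 0.05 0" --pt "25 -19.5 -0.6 0 0 0.05 0" --pt "23.5 -21 -0.6 0 0 0.05 0" --pt "17 -16 -0.6 0 0 0.05 0" --pt "8 -8 0 0 0 0.04 0"

```text
t: 6.08
tcp_pos: [0.474, 0.0968, 0.1978]
eef_rot: [0.001, 0.927, 0.376, -0.0]
contact_force: [-0.8, 0.3, -0.8]
opening: 0.0136
```

```bash
python3 plan.py .467 .121 .175 45 2
```

```text
t 6.08 p [0.474  0.0968 0.1978] yaw 44.2 tilt [ 6.0e-04 -1.8e-03 -1.0e+00] q [ 0.35  0.23 -0.7   1.95  0.18  1.03  0.34]
n 2 total rv [ 0.002  0.001 -0.014] d [-0.007   0.0242 -0.0228]
[5.9, -11.1, 11.4, 0.001, 0.0, -0.007]
[6.0, -11.1, 11.4, 0.001, 0.0, -0.007]
```

Emit:
send_rows --pt "6 -11 9 0 0 -0.007 0" --pt "6 -11 9 0 0 -0.007 0" --pt "0 0 0 0 0 0 0"

```text
t: 6.33
tcp_pos: [0.4662, 0.1256, 0.1793]
eef_rot: [0.001, 0.924, 0.384, 0.0]
contact_force: [-0.3, -0.0, -0.6]
opening: 0.0136
```

```bash
python3 plan.py .467 .121 .16 45 1;python3 - <<'E'
from h import *
for n in("scene","top"):
    p,d=capture(n);np.save(n[0]+'3p.npy',p);np.save(n[0]+'3d.npy',d)
    u,v=(234,230) if n=="scene" else (206,207)
    cv2.imwrite(f"pics/{n}3.png",cv2.resize(p[v-50:v+50,u-50:u+50,::-1],(600,600),interpolation=cv2.INTER_CUBIC))
E
```

```text
t 6.33 p [0.4662 0.1256 0.1793] yaw 45.11 tilt [ 0.0015 -0.0012 -1.    ] q [ 0.3   0.26 -0.72  1.97  0.2   0.99  0.27]
n 1 total rv [ 0.002 -0.     0.002] d [ 0.0008 -0.0046 -0.0193]
[-2.7, 3.8, 19.3, 0.002, -0.0, 0.002]
```

View pics/scene3.png

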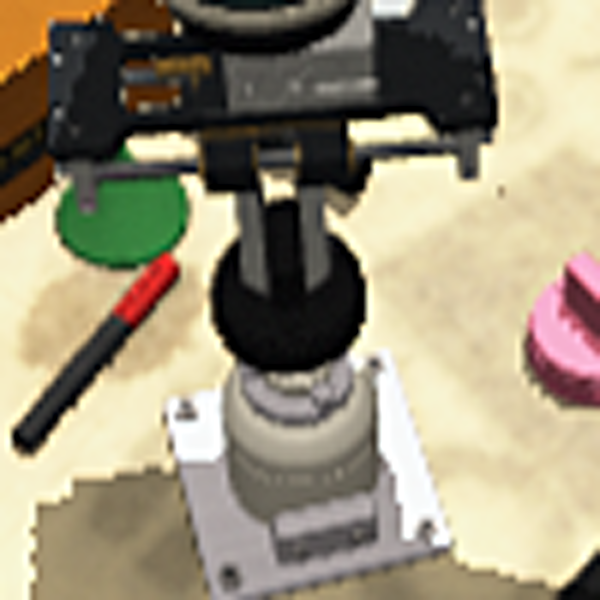

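View pics/top3.png

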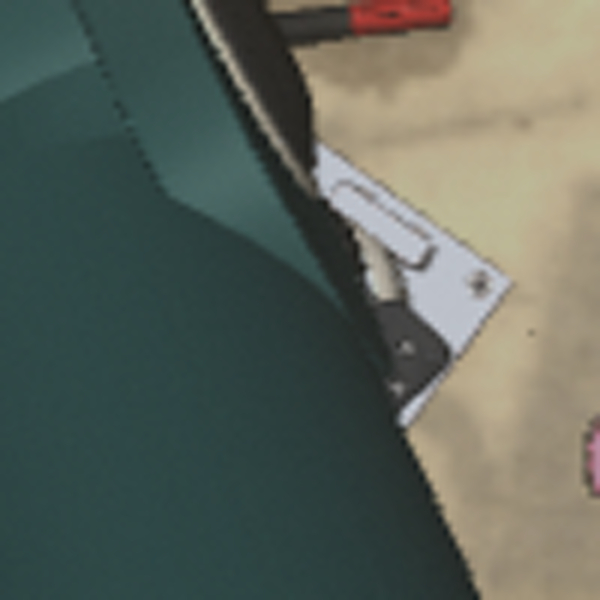

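The scene crop shows the cap upright at ≈(288,300), above the neck. I'll fit the skirt's cylinder in the depth to get its offset from the TCP.

```bash
cat > cyl.py <<'E'
from h import *
from scipy.optimize import least_squares
import sys
def fit(pf,df,zu,tcp):
    p=np.load(pf).mean(2);d=np.load(df);C=cloud("scene",d)
    r=np.hypot(C[...,0]-tcp[0],C[...,1]-tcp[1])
    m=(d>0)&(r<.045)&(C[...,2]>zu+.003)&(C[...,2]<zu+.024)&(p<60)
    X=C[m];f=lambda a:np.hypot(X[:,0]-a[0],X[:,1]-a[1])-.034
    s=least_squares(f,tcp[:2],loss='soft_l1',f_scale=.002)
    print('n',m.sum(),'axis',s.x.round(4),'minus tcp',(s.x-tcp[:2]).round(4),'rms',np.sqrt(np.mean(f(s.x)**2)).round(4),X[:,2].min(),X[:,2].max())
    m2=(d>0)&(r<.045)&(p<60)&(C[...,2]>zu-.02)&(C[...,2]<zu+.08);print(np.percentile(C[m2][:,2],[1,5,50,95]).round(4))
if __name__=="__main__":
    fit('scene_p.npy','scene_d.npy',0,np.array([.494,-.1333]))
    fit('s2p.npy','s2d.npy',.150,np.array([.4886,-.1308]))
    fit('s3p.npy','s3d.npy',.145,np.array([.4662,.1256]))
E
python3 cyl.py
```

```text
n 90 axis [ 0.4965 -0.1364] minus tcp [ 0.0025 -0.0031] rms 0.0033 0.0032515051243538276 0.023935943851321334
[0.     0.0047 0.0281 0.0618]
n 111 axis [ 0.4915 -0.1343] minus tcp [ 0.0029 -0.0035] rms 0.0027 0.15312703585675808 0.173853553906711
[0.152  0.1569 0.1778 0.213 ]
n 125 axis [0.4692 0.1209] minus tcp [ 0.003  -0.0047] rms 0.0011 0.1483141920818524 0.16880345431622282
[0.1471 0.1514 0.1726 0.2074]
```

Emit:
send_rows --pt "-2.4 2.4 12 0 0 0 0" --pt "0 0 10 0 0 0 0" --pt "0 0 4 0 0 0 0"

```text
t: 6.68
tcp_pos: [0.4691, 0.1178, 0.1549]
eef_rot: [0.002, 0.925, 0.381, 0.002]
contact_force: [-0.7, 0.0, -1.7]
opening: 0.0137
```

```bash
python3 plan.py .4662 .1222 .145 45 2
```

```text
t 6.68 p [0.4691 0.1178 0.1549] yaw 44.8 tilt [ 0.0051 -0.0022 -1.    ] q [ 0.29  0.29 -0.7   1.99  0.24  0.93  0.26]
n 2 total rv [ 0.005 -0.002 -0.004] d [-0.0029  0.0044 -0.0099]
[0.5, -2.6, 5.0, 0.003, -0.001, -0.002]
[0.5, -2.6, 5.0, 0.003, -0.001, -0.002]
```

Emit:
send_rows --pt "1 -4 1 0.003 -0.001 -0.002 0" --pt "0.3 -1 1 0.002 -0.001 -0.002 0" --pt "0 0 0 0 0 0 0"

```text
t: 6.93
tcp_pos: [0.4664, 0.1214, 0.1523]
eef_rot: [-0.0, 0.924, 0.382, -0.001]
contact_force: [-0.3, -0.3, -0.5]
opening: 0.0137
```

```bash
python3 plan.py .4662 .1222 .145 45 2
```

```text
t 6.93 p [0.4664 0.1214 0.1523] yaw 44.92 tilt [-1.6e-03 -1.0e-04 -1.0e+00] q [ 0.29  0.3  -0.7   1.99  0.24  0.93  0.25]
n 2 total rv [-0.001  0.001 -0.001] d [-0.0002  0.0008 -0.0073]
[0.2, -0.3, 3.7, -0.001, 0.001, -0.001]
[0.2, -0.3, 3.7, -0.001, 0.001, -0.001]
```

Emit:
send_rows --pt "0.4 -0.8 4 0 0 0 0" --pt "0 -0.5 4 0 0 0 0" --pt "0 -0.4 3 0 0 0 0"

```text
t: 7.18
tcp_pos: [0.4662, 0.1232, 0.1417]
eef_rot: [0.0, 0.924, 0.382, 0.0]
contact_force: [-0.7, -0.1, -0.5]
opening: 0.0137
```

```bash
python3 plan.py .4662 .1222 .13 45 2
```

```text
t 7.18 p [0.4662 0.1232 0.1417] yaw 44.91 tilt [ 4.e-04  1.e-04 -1.e+00] q [ 0.28  0.31 -0.7   2.01  0.25  0.91  0.23]
n 2 total rv [ 0.    -0.    -0.002] d [ 0.     -0.001  -0.0117]
[-0.3, 0.4, 5.9, 0.0, -0.0, -0.001]
[-0.3, 0.4, 5.9, 0.0, -0.0, -0.001]
```

Emit:
send_rows --pt "-0.4 0 3 0 0 0 0" --pt "-0.2 -0.1 3 0 0 0 0" --pt "0 -0.2 2 0 0 0 0"

```text
t: 7.43
tcp_pos: [0.4654, 0.1231, 0.1327]
eef_rot: [0.0, 0.924, 0.382, 0.0]
contact_force: [0.1, -0.1, -1.9]
opening: 0.0138
```

```bash
python3 plan.py .4662 .1222 .13 45 2; python3 -c "
from h import *
o=get_obs();print(o['contact_force'],o['moment'],o['opening'])"
```

```text
t 7.43 p [0.4654 0.1231 0.1327] yaw 44.92 tilt [ 3.e-04  1.e-04 -1.e+00] q [ 0.27  0.32 -0.69  2.01  0.26  0.89  0.22]
n 2 total rv [ 0.    -0.    -0.001] d [ 0.0008 -0.0009 -0.0027]
[-0.0, 0.6, 1.3, 0.0, -0.0, -0.001]
[-0.0, 0.6, 1.3, 0.0, -0.0, -0.001]
[ 0.07516193 -0.07092273 -1.90873882] [-0.02297804 -0.14976726 -0.01887422] 0.013785437078533639
```

Emit:
send_rows --pt "0 0.6 1.5 0 0 0 0" --pt "0 0.2 1.5 0 0 0 0"

```text
t: 7.6
tcp_pos: [0.4658, 0.1225, 0.1291]
eef_rot: [-0.0, 0.924, 0.382, -0.0]
contact_force: [0.4, 1.2, -0.8]
opening: 0.0135
```

```bash
python3 plan.py .4662 .1222 .124 45 2; python3 -c "
from h import *
o=get_obs();print(o['contact_force'],o['moment'],o['opening'])"
```

```text
t 7.6 p [0.4658 0.1225 0.1291] yaw 44.93 tilt [-2.e-04  0.e+00 -1.e+00] q [ 0.27  0.33 -0.69  2.02  0.27  0.88  0.22]
n 2 total rv [-0.     0.    -0.001] d [ 0.0004 -0.0003 -0.0051]
[0.0, 0.3, 2.5, -0.0, 0.0, -0.001]
[0.0, 0.3, 2.5, -0.0, 0.0, -0.001]
[ 0.4402298   1.16833477 -0.76305505] [-0.02830507 -0.12384734  0.00822992] 0.013510362441304057
```

Emit:
send_rows --pt "0 0.2 2 0 0 0 0" --pt "0 0 1.5 0 0 0 0" --pt "0 0 1 0 0 0 0"

```text
t: 7.85
tcp_pos: [0.4659, 0.1224, 0.1241]
eef_rot: [-0.0, 0.924, 0.382, -0.0]
contact_force: [-2.3, 0.4, 11.1]
opening: 0.0131
```

```bash
python3 plan.py .4662 .1222 .124 45 1; python3 -c "
from h import *
o=get_obs();print(o['contact_force'],o['moment'],o['opening'])"
```

```text
t 7.85 p [0.4659 0.1224 0.1241] yaw 44.94 tilt [-4.e-04  2.e-04 -1.e+00] q [ 0.26  0.34 -0.68  2.02  0.28  0.87  0.21]
n 1 total rv [-0.     0.    -0.001] d [ 0.0003 -0.0002 -0.0001]
[0.0, 0.4, 0.1, -0.0, 0.0, -0.001]
[-2.25909024  0.36050588 11.0657492 ] [ 0.04331989  0.13897174 -0.00911627] 0.013145357169123724
```

Contact at 11 N with TCP z = 0.124 is exactly the predicted fully-down height, so the dogs are between the lugs. Now turning clockwise; the first 0.6 rad can't bring the ring home.

```bash
cat > st.py <<'E'
from h import *
import glob
o=get_obs();R=yaw();y=np.degrees(np.arctan2(R[1,0],R[0,0]));a=np.radians(y)
tgt=np.array([.467,.121])-.0013*np.array([np.sin(a),-np.cos(a)])
e=R.T@np.r_[tgt-o['tcp_pos'][:2],0]*1000
print('t',round(o['t'],2),'yaw',y.round(2),'turned',round(np.radians(44.94-y),3),'z',o['tcp_pos'][2].round(4),'err xy tool mm',e[:2].round(2),'tilt',R[:2,2].round(4),'F',o['contact_force'].round(2),'M',o['moment'].round(3),'open',o['opening'].round(4),'q7',o['joints'][[4,6]].round(2),'eff',o['joint_efforts'][[4,5,6]].round(3))
E
python3 st.py
```

```text
Traceback (most recent call last):
  File "st.py", line 6, in <module>
    print('t',round(o['t'],2),'yaw',y.round(2),'turned',round(np.radians(44.94-y),3),'z',o['tcp_pos'][2].round(4),'err xy tool mm',e[:2].round(2),'tilt',R[:2,2].round(4),'F',o['contact_force'].round(2),'M',o['moment'].round(3),'open',o['opening'].round(4),'q7',o['joints'][[4,6]].round(2),'eff',o['joint_efforts'][[4,5,6]].round(3))
                                                                                                                                                                                                                                          ^^^^^^^^^^^^^^^^^^
AttributeError: 'float' object has no attribute 'round'
```

Emit:
send_rows --pt "0 0.2 0 0 0 0.1 0" --pt "0 0 0 0 0 0.1 0" --pt "0 0 0 0 0 0.1 0" --pt "0 0 0 0 0 0.1 0"

```text
t: 8.18
tcp_pos: [0.4658, 0.1234, 0.1241]
eef_rot: [-0.001, 0.983, 0.186, -0.0]
contact_force: [-1.2, 1.3, -0.8]
opening: 0.0138
```

```bash
python3 st.py
```

```text
Traceback (most recent call last):
  File "st.py", line 6, in <module>
    print('t',round(o['t'],2),'yaw',y.round(2),'turned',round(np.radians(44.94-y),3),'z',o['tcp_pos'][2].round(4),'err xy tool mm',e[:2].round(2),'tilt',R[:2,2].round(4),'F',o['contact_force'].round(2),'M',o['moment'].round(3),'open',o['opening'].round(4),'q7',o['joints'][[4,6]].round(2),'eff',o['joint_efforts'][[4,5,6]].round(3))
                                                                                                                                                                                                                                          ^^^^^^^^^^^^^^^^^^
AttributeError: 'float' object has no attribute 'round'
```

```bash
sed -i "s/o\['opening'\].round(4)/round(float(o['opening']),4)/" st.py; python3 st.py
```

```text
t 8.18 yaw 21.38 turned 0.411 z 0.1241 err xy tool mm [0.26 1.42] tilt [-0.0009  0.0017] F [-1.24  1.32 -0.76] M [ 0.143 -0.148  0.093] open 0.0138 q7 [ 0.23 -0.16] eff [0.443 0.212 3.814]
```

Emit:
send_rows --pt "0.2 1 0 0 0 0.06 0" --pt "0 0.3 0 0 0 0.06 0" --pt "0 0.2 0 0 0 0.06 0"

```text
t: 8.43
tcp_pos: [0.466, 0.1235, 0.1241]
eef_rot: [-0.002, 0.996, 0.091, -0.0]
contact_force: [-0.2, 2.0, -1.2]
opening: 0.0133
```

```bash
python3 st.py
```

```text
t 8.43 yaw 10.42 turned 0.603 z 0.1241 err xy tool mm [0.49 1.28] tilt [-0.0011  0.003 ] F [-0.2   2.   -1.24] M [0.582 0.122 0.072] open 0.0133 q7 [ 0.22 -0.34] eff [0.776 0.199 2.143]
```

Emit:
send_rows --pt "0 0.3 0 0 0 0.05 0" --pt "0 0.2 0 0 0 0.05 0" --pt "0 0 0 0 0 0.05 0"

```text
t: 8.68
tcp_pos: [0.4663, 0.124, 0.1242]
eef_rot: [-0.002, 1.0, 0.012, -0.0]
contact_force: [1.0, 0.3, -2.0]
opening: 0.0137
```

```bash
python3 st.py
```

```text
t 8.68 yaw 1.43 turned 0.759 z 0.1242 err xy tool mm [0.67 1.7 ] tilt [-0.0002  0.0039] F [ 0.96  0.28 -2.02] M [-0.118 -0.308  0.374] open 0.0137 q7 [ 0.2  -0.48] eff [-0.313  0.202  1.523]
```

Emit:
send_rows --pt "0 0 0 0 0 0 0"

```text
t: 8.77
tcp_pos: [0.4663, 0.124, 0.1242]
eef_rot: [-0.002, 1.0, 0.011, -0.0]
contact_force: [0.3, -0.8, -1.6]
opening: 0.0138
```

```bash
python3 st.py
```

```text
t 8.77 yaw 1.3 turned 0.762 z 0.1242 err xy tool mm [0.67 1.75] tilt [-0.0001  0.0037] F [ 0.27 -0.85 -1.62] M [-0.264 -0.058  0.298] open 0.0138 q7 [ 0.2  -0.48] eff [-0.571 -0.234 -1.878]
```

Emit:
send_rows --pt "0 0 0 0 0 0.02 0"

```text
t: 8.85
tcp_pos: [0.4663, 0.124, 0.1242]
eef_rot: [-0.002, 1.0, 0.002, 0.0]
contact_force: [0.6, -0.6, -0.8]
opening: 0.0137
```

```bash
python3 st.py
```

```text
t 8.85 yaw 0.25 turned 0.78 z 0.1242 err xy tool mm [0.67 1.75] tilt [0.0001 0.0036] F [ 0.6  -0.56 -0.77] M [-0.089 -0.187  0.408] open 0.0137 q7 [ 0.2 -0.5] eff [-0.36   0.16   0.419]
```

Emit:
send_rows --pt "0 0 0 0 0 0.005 0"

```text
t: 8.93
tcp_pos: [0.4664, 0.124, 0.1242]
eef_rot: [-0.002, 1.0, -0.0, 0.0]
contact_force: [-0.1, -0.3, -1.0]
opening: 0.0137
```

```bash
python3 st.py
```

```text
t 8.93 yaw -0.04 turned 0.785 z 0.1242 err xy tool mm [0.65 1.72] tilt [0.0001 0.0035] F [-0.06 -0.3  -1.05] M [-0.058 -0.05   0.381] open 0.0137 q7 [ 0.2  -0.51] eff [-0.345 -0.062 -0.675]
```

Torque is 0.38–0.41 N m at 0.785 rad. To rule out sensor bias, I'll back off slightly, read zero, then return to the same angle.

Emit:
send_rows --pt "0 0 0 0 0 -0.06 0" --pt "0 0 0 0 0 -0.06 0" --pt "0 0 0 0 0 0 0"

```text
t: 9.18
tcp_pos: [0.4663, 0.124, 0.1242]
eef_rot: [-0.002, 0.998, 0.063, 0.0]
contact_force: [-0.2, 0.7, -0.8]
opening: 0.0132
```

```bash
python3 st.py
```

```text
t 9.18 yaw 7.19 turned 0.659 z 0.1242 err xy tool mm [0.32 1.76] tilt [0.     0.0034] F [-0.23  0.68 -0.77] M [-0.027 -0.095 -0.   ] open 0.0132 q7 [ 0.21 -0.39] eff [0.108 0.045 1.714]
```

Emit:
send_rows --pt "0 0 0 0 0 0.05 0" --pt "0 0 0 0 0 0.04 0" --pt "0 0 0 0 0 0.015 0"

```text
t: 9.43
tcp_pos: [0.4665, 0.1241, 0.1242]
eef_rot: [-0.002, 1.0, 0.007, 0.0]
contact_force: [0.6, 1.2, -2.6]
opening: 0.0135
```

```bash
python3 st.py
```

```text
t 9.43 yaw 0.76 turned 0.771 z 0.1242 err xy tool mm [0.45 1.79] tilt [0.0002 0.0043] F [ 0.63  1.19 -2.59] M [ 0.377 -0.211  0.219] open 0.0135 q7 [ 0.2  -0.49] eff [ 0.068  0.346 -0.288]
```

Emit:
send_rows --pt "0 0 0 0 0 0.015 0"

```text
t: 9.52
tcp_pos: [0.4666, 0.1242, 0.1242]
eef_rot: [-0.002, 1.0, -0.001, 0.0]
contact_force: [1.2, 0.1, -2.4]
opening: 0.0134
```

```bash
python3 st.py
```

```text
t 9.52 yaw -0.17 turned 0.787 z 0.1242 err xy tool mm [0.42 1.89] tilt [0.0004 0.0044] F [ 1.2   0.07 -2.39] M [ 0.155 -0.425  0.327] open 0.0134 q7 [ 0.2  -0.51] eff [-0.198  0.434  0.023]
```

Emit:
send_rows --pt "0 0 0 0 0 0.012 0"

```text
t: 9.6
tcp_pos: [0.4667, 0.1242, 0.1243]
eef_rot: [-0.002, 1.0, -0.008, 0.0]
contact_force: [2.6, 1.4, -3.6]
opening: 0.0135
```

```bash
python3 st.py
```

```text
t 9.6 yaw -0.92 turned 0.8 z 0.1243 err xy tool mm [0.34 1.91] tilt [0.0007 0.0044] F [ 2.57  1.42 -3.6 ] M [ 0.074 -0.298  0.399] open 0.0135 q7 [ 0.2  -0.52] eff [-0.307  0.403 -0.151]
```

Snug, at 0.40 N m. Easing off the torque, then opening.

Emit:
send_rows --pt "0 0 0 0 0 -0.04 0" --pt "0 0 -0.3 0 0 0 0.5" --pt "0 0 -0.3 0 0 0 0.5" --pt "0 0 -0.3 0 0 0 0.5" --pt "0 0 -0.3 0 0 0 0.5" --pt "0 0 -0.3 0 0 0 0.5" --pt "0 0 -0.3 0 0 0 0.5"

```text
t: 10.18
tcp_pos: [0.4667, 0.1238, 0.1263]
eef_rot: [-0.002, 1.0, 0.01, 0.0]
contact_force: [-0.1, 0.4, 0.5]
opening: 0.0467
```

```bash
python3 st.py
```

```text
t 10.18 yaw 1.09 turned 0.765 z 0.1263 err xy tool mm [0.23 1.5 ] tilt [0.0005 0.004 ] F [-0.06  0.39  0.5 ] M [-0.074 -0.11   0.011] open 0.0467 q7 [ 0.2  -0.48] eff [-0.035 -0.057 -0.017]
```

Emit:
send_rows --pt "0 0 -15 0 0 0 0.5" --pt "0 0 -30 0 0 0 0.5" --pt "0 0 -35 0 0 0 0.5" --pt "0 0 -35 0 0 0 0.5" --pt "0 10 -15 0 0 0 0.5" --pt "0 35 0 0 0 0 0.5" --pt "0 40 0 0 0 0 0.5" --pt "0 40 0 0 0 0 0.5" --pt "0 40 0 0 0 0 0.5" --pt "0 20 0 0 0 0 0.5"

```text
t: 11.02
tcp_pos: [0.4695, -0.0633, 0.2636]
eef_rot: [-0.002, 1.0, 0.014, 0.001]
contact_force: [-0.3, -0.0, -0.3]
opening: 0.047
```

```bash
python3 st.py
python3 - <<'E'
from h import *
im=[]
for n in("scene","top"):
    p,d=capture(n);np.save(n[0]+'4p.npy',p);np.save(n[0]+'4d.npy',d)
    im.append(p[:,:,::-1])
    C=cloud(n,d);r=np.hypot(C[...,0]-.467,C[...,1]-.121);m=(d>0)&(r<.045)&(p.mean(2)<70)&(C[...,2]>.085)
    B=C[m];
    if len(B):
        print(n,m.sum(),'z pct',np.percentile(B[:,2],[2,50,98]).round(4));b=B[B[:,2]>.138];print('bar',cv2.minAreaRect((b[:,:2]*1000).astype(np.float32)),b[:,2].mean())
        T=B[(B[:,2]<.125)&(B[:,2]>.112)];print('top',T[:,2].mean(),cv2.minEnclosingCircle((T[:,:2]*1000).astype(np.float32)))
cv2.imwrite('pics/f.png',cv2.resize(np.hstack(im),(800,300)))
cv2.imwrite('pics/fc.png',np.hstack([cv2.resize(im[0][180:290,180:290],(400,400)),cv2.resize(im[1][150:260,150:260],(400,400))]))
E
```

```text
t 11.02 yaw 1.62 turned 0.756 z 0.2636 err xy tool mm [   2.74 -185.62] tilt [0.0026 0.0048] F [-0.29 -0.02 -0.33] M [-0.059 -0.07   0.033] open 0.047 q7 [0.04 0.06] eff [-0.323  0.046 -0.231]
scene 498 z pct [0.0924 0.1182 0.1537]
bar ((465.5719909667969, 121.47657775878906), (40.765953063964844, 14.09713363647461), 86.17169952392578) 0.14916379044128955
top 0.11803331433743562 ((466.013916015625, 121.29319763183594), 33.71246337890625)
top 607 z pct [0.1038 0.1193 0.1541]
bar ((465.3228454589844, 120.46769714355469), (13.6815767288208, 40.59358596801758), 0.6299706101417542) 0.15172488799255088
top 0.11877275681611733 ((465.66070556640625, 120.1783676147461), 33.51938247680664)
```

View pics/f.png

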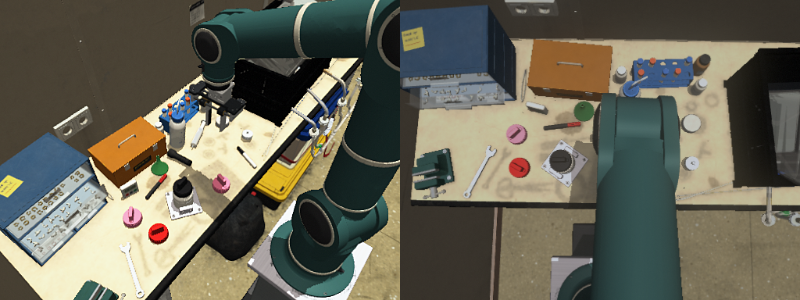

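View pics/fc.png

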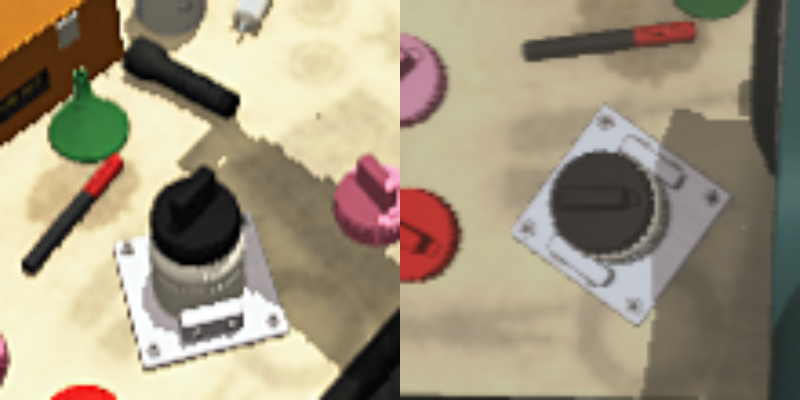

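The pictures show the cap seated level on the canister. Its flat top is at z ≈ 0.118, as expected for fully down, and its axis is within about 1.5 mm of the neck's. The bar stands along y, and the other things are where they were. Handing in.

```bash
python3 -c "
from plant import *
print(hand_in())"
```

```text
the job is handed in; nothing more can be done
None
```

The black cap is on the canister neck, fully down over the thread lugs and screwed to about 0.40 N m. I handed the job in at about 11 s with the gripper clear of everything.

- **Placing:** The first grip was about 5 mm off-centre along the bar, so I opened slightly, recentred and gripped again. The cap went down between the lugs at the first try, and the highest contact force I read was about 11 N.
- **Tightening:** I turned it clockwise 0.80 rad in all. The torque stayed below 0.1 N m at first, then rose to 0.41 N m. Backing off slightly read 0.00 N m, and the return reached 0.40 N m. The highest reading was 0.41 N m, but I took readings only between moves, so brief peaks within a move were not seen.
- **Last pictures:** The cap's flat top is at z ≈ 0.118 m, which matches fully down. Its axis is within about 1.5 mm of the measured neck centre, inside the 1.8 mm play. The bystanders in view look unmoved; the syringe was hidden by the arm in the last top view.
- **Not checked:** I could not measure the gasket squeeze directly; from the torque it should be about 0.13 mm, against the allowed 0.0375 to 0.25 mm. None of my final checks disagreed.

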